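# Set up the extension board of a bench stand on its swing-out prop leg

## Robot

A 6-joint arm with a two-finger parallel gripper is mounted at the origin on the work surface. World frame = base frame: x ahead of the robot, y to its left, z up, the work surface at z = 0. Lengths are in m, angles in degrees, forces in N, time in s.
With the tool pointing down it reaches from about 0.25 to 0.725 m from the base axis. Payload 9.7 kg.
Tool frame: the origin (TCP) lies between the finger pads; the fingertips stand 25 mm ahead of it and the grasp point (between the pads) lies 6 mm ahead of it; z points along the fingers, y is the line along which they close (so a half turn about z gives the same grasp; the last joint's range is limited). The gripper opens to 85 mm and grips with 20 to 120 N. Pads are 22 mm wide; open, the fingers measure 114 mm over their backs; the gripper's body (76 mm by 85 mm) begins 54 mm behind the grasp point. The pads swing forward as they close: fully open they stand 13 mm farther back than shut.
Start: joints at [69.672, 4.979, 10.078, 95.1, 0, 90], TCP at [0.191, 0.516, 0.256] pointing down, gripper open.
Joint ranges: [-179.16, 179.16], [-48.56, 103.87], [-65.8, 70.77], [-126.05, 130.52], [-82.76, 87.17], [-180, 180]. Speed limits (degrees/s): [127.2, 127.2, 147.25, 180, 180, 180].

## Interface

Orientations are given as [roll, pitch, yaw] about the fixed x, y, z axes, in that order (R = Rz(yaw) Ry(pitch) Rx(roll)).
In Python, from workcell import bot gives the robot as it stands.
- The arm moves only by the shell command python3 drive.py [FORCE], which reads ROWS from standard input. ROWS is one flat JSON list of numbers that holds 1 to 5 rows one after another, with no inner brackets; each row has 5 numbers: dx, dy, dz in fractions of the full range, 1 being 0.5 m, then a turn about the tool's z in a scale on which 1.0 is 2 pi rad, then the finger opening in m; each row is the pose to reach, as a shift and turn from the pose commanded when the command began, along the tool's axes at that moment; what a row does not reach only later rows make up. A row lasts 1/12 s, in which the tool goes at most 0.0417 m and 7.16 degrees, less where a joint would pass 70% of its speed; a pose out of reach is approached as far as the arm can. The fingers move at their own pace and stop on an object; FORCE is the grip in N (left out, the last holds). Time passes only in rows, so rows that do not move let the fingers close. It prints the time, the measured TCP pose, the force, the opening and the grip force at its end. Shift and turn numbers lie between -1 and 1, and a call with a number outside is refused. Input that does not fit is refused with a message, and nothing moves.
- bot.get_obs(): the state, without advancing time (a new reading comes with each control period).
- bot.camera(name): name is "scene" or "side" or "wrist"; returns the picture (384x512x3 uint8, blue, green, red); there is no depth.
- bot.camera_info(name): a dict with "mtx" (3x3 intrinsics, pixels), "extrinsics" (4x4, takes a point from camera to world coordinates). Camera axes: x right, y down, z forward; pixel columns grow to the right and rows downward; lengths in m; the calibration is good to about 2 mm. A picture is of the moment at which its call begins: read the wrist's pose just before it. camera_info takes no time and is no camera call; for the wrist camera it gives the pose at the moment of the call.
- bot.job_done(): hands the job in; it is judged then, once.
The state is a dict: "time": time; "q": joint angles; "qd": joint speeds; "joint_efforts": joint torques, N m; "ee_pos": TCP position; "tcp_rot": TCP orientation; "wrist_force": force on the tool from outside, world axes, zero at the start; "torque": the same for the moment, N m; "opening": finger opening in m; "grasp_force": force on a finger pad.
Only numpy, scipy, OpenCV 4.12 (cv2) and the standard library are available. Lean on these libraries where they do the work, as an engineer would, in place of code of your own. Each camera call takes 0.05 s, during which the arm holds its last target. There are 200 camera calls.

## Task

Set up the wooden stand's extension: push its folded prop leg, the gate hinged on the front panel, all the way round until it meets its stop, so that it stands straight out from the front. Then push the loose board forward along its guide rails, out over the leg, until its front edge butts against the upturned toe of the leg, and leave it lying flat there. Leave the other things on the bench where they are.

Things in the scene. Friction and masses are not known exactly. Their poses are not given: they have to be found in the camera images.
- stand: low grey wooden stand fixed to the bench, 160 wide (own x), 240 deep (own y), 120 high. Origin: bench level, middle of the foot of its front panel; +y points straight out of the front, z up. The leg's vertical hinge axis is at own x -25, y 14. Nothing stands in the leg's sweep (own x -35..140, y 0..175). A dark stop block is at own x -58..-36, y 0..34, z 45..95.
- stand_top (a point): middle of the stand's front top edge (own x 0, y 0, 120 high). The flat top spans own x -80..80, y -240..0; two rails 14 high run along y on it, inner faces at x -67.5 and 67.5; its front and rear are open.
- leg (a joint): leg angle about its vertical hinge, rad. 0 = folded along the front panel (leg points to the stand's +x, end 135 to +x, 55 past the stand's side); grows as it swings out (anticlockwise from above) to the stop at 1.571 (leg points to the stand's +y). Starts ajar, 0.1 to 0.5. Stiff hinge: about 0.2 N m friction (1.5 N near the toe), no spring; stays where left.
- leg_hinge (a point): point on the hinge axis at the height of the leg's top edge, 118 above the bench
- leg_toe (a point): on the leg's top edge (118 above the bench), at the foot of the toe's inner face, 148 from the hinge axis. The leg is an open wooden gate 18 thick, 160 long from the axis: top bar 90..118 above the bench, lower bar, end post from 3 up. The toe is a block 12 long (148..160 from the axis), 18 wide, 12 high on the top edge.
- board: loose wooden board 130 (own x) x 200 (own y) x 18 thick, about 0.2 to 0.45 kg, lying on the stand's top between the rails (2.5 play each side), front edge 5 to 30 behind the stand's front. Origin: centre of its underside; axes as the stand's. Home: front edge at the toe, 162 in front of the panel, 38 still on the stand, resting on the leg (2 lower than the stand's top).
- board_front (a point): middle of the board's lower front edge
- board_back (a point): middle of the board's lower rear edge, the edge to push
- glue: bystander: glue bottle, 52 across, 125 tall, near the stand on the robot's side. Origin: centre of its foot
- driver: bystander: screwdriver with yellow handle, 200 long, lying beside the stand on the far side. Origin near its middle
- tape: bystander: cardboard ring of tape, 90 across, 25 high, near the stand on the robot's side. Origin: centre of its foot
- hammer: bystander: hammer, 280 long, lying on the left of the bench. Origin near its middle
- mug: bystander: blue mug, 76 across, 90 tall, on the left of the bench. Origin: centre of its foot
- offcut: bystander: wood offcut, 90 x 45 x 30 high, on the right of the bench. Origin: centre of its underside
- clamp: bystander: steel G-clamp with red handle, about 250 long and 30 high, lying on the right of the bench. Origin: at one end of its frame

How it is judged:
By the outcome, as a careful person would: the job done as asked, in the order asked, and still so for the second after the job is handed in, with the robot touching nothing.
It also fails if it takes over 48 s, if anything falls off the work surface, if the arm or the gripper's body presses on something with over 40 N, if the wrist force passes 120 N, or if a joint passes its speed limit or range.

## Working session

There is one attempt and no reset: what is moved stays moved. The work goes in short steps, Python scripts to look and compute and a shell command to move; the robot and the scene stay as the last step left them, time stands still between calls to the robot, and variables do not carry over. Pictures are saved under pics/ and viewed, at most 10 in all, crops included, and the job is handed in when it is done.

```bash
ls; mkdir -p pics; python3 - <<'E'
from workcell import bot
import cv2
for n in("scene","side"):
    cv2.imwrite(f"pics/{n}0.png",bot.camera(n))
    i=bot.camera_info(n);print(n,i["mtx"].tolist(),i["extrinsics"].round(4).tolist() if hasattr(i["extrinsics"],'round') else i["extrinsics"])
o=bot.get_obs();print(o)
E
```

```text
drive.py
pics
workcell.py
scene [[364.499865662306, 0.0, 255.25480685282167], [0.0, 364.499865662306, 190.41661215230806], [0.0, 0.0, 1.0]] [[0.7985, 0.4021, -0.4481, 1.0503], [0.6021, -0.5304, 0.5968, -0.6976], [0.0023, -0.7463, -0.6656, 0.8499], [0.0, 0.0, 0.0, 1.0]]
side [[421.9382190915554, 0.0, 251.58778566649713], [0.0, 421.9382190915554, 193.3540929590741], [0.0, 0.0, 1.0]] [[0.9945, -0.0741, 0.0739, 0.4514], [-0.1043, -0.6408, 0.7606, -1.0243], [-0.009, -0.7641, -0.645, 0.9598], [0.0, 0.0, 0.0, 1.0]]
{'time': 0.1, 'q': array([ 6.96709931e+01,  5.00807457e+00,  1.00375766e+01,  9.51000962e+01,
       -1.27617743e-03,  9.00015025e+01]), 'qd': array([ 0.05397599, -0.03011238,  0.05218173, -0.15152449,  0.08270393,
        0.03231788]), 'joint_efforts': array([-1.24458657e-03, -5.21561444e+01,  4.65654588e+01,  1.60972303e-02,
       -5.53055440e-05,  5.25219122e-06]), 'ee_pos': array([0.19101606, 0.51556449, 0.25564005]), 'tcp_rot': array([-1.79929406e+02,  1.27802763e-03,  1.59669492e+02]), 'wrist_force': array([ 0.81631221, -0.26239009, -0.6111944 ]), 'torque': array([-0.00444487,  0.01353007,  0.02638236]), 'grasp_force': 0.0, 'opening': 0.08523689513298197}
```

View pics/scene0.png

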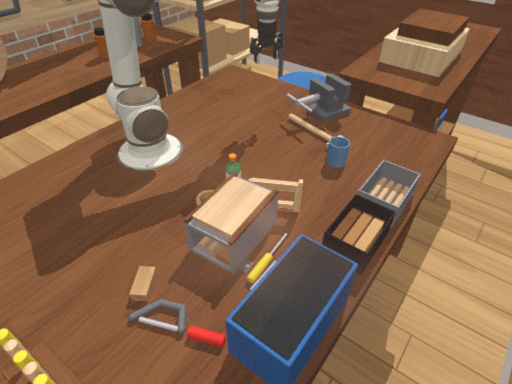

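View pics/side0.png

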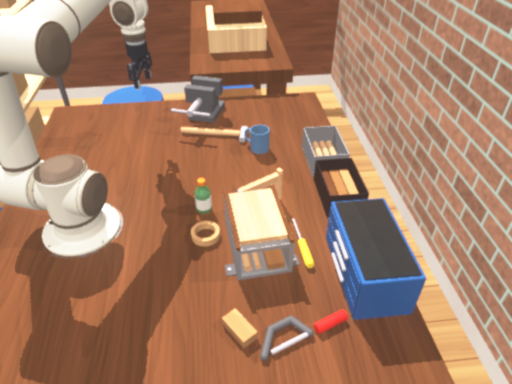

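The scene view shows the stand centred near (235,220), with the leg ajar beyond it and its toe near (298,185). In the side view the board is near (258,215), the toe near (281,172), and the glue and tape are on the robot's side. I'll enlarge both views to measure.

```bash
python3 - <<'E'
import cv2
a=cv2.imread("pics/scene0.png")[160:280,170:330];b=cv2.imread("pics/side0.png")[160:285,185:335]
cv2.imwrite("pics/a.png",cv2.resize(a,None,fx=5,fy=5,interpolation=cv2.INTER_CUBIC));cv2.imwrite("pics/b.png",cv2.resize(b,(750,600)[:2] if 0 else None,fx=4.8,fy=4.8,interpolation=cv2.INTER_CUBIC))
E
```

```text
(no output)
```

View pics/a.png

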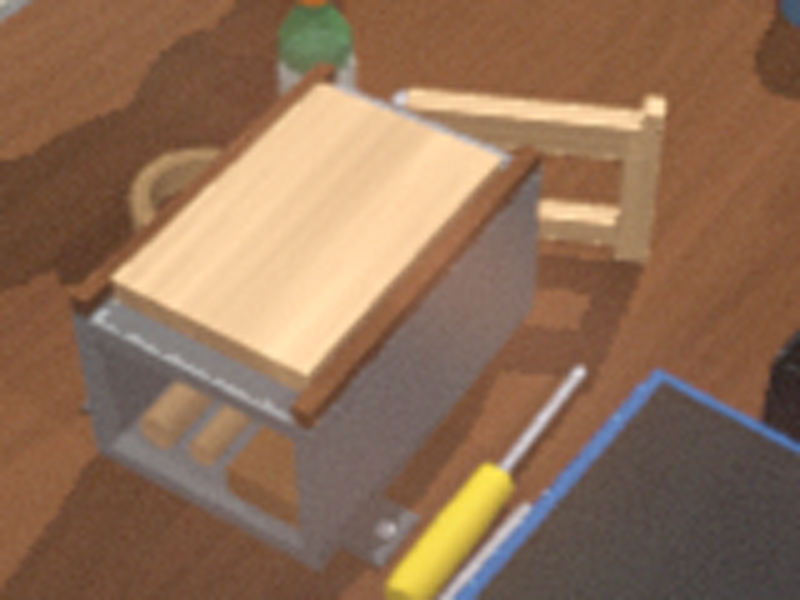

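View pics/b.png

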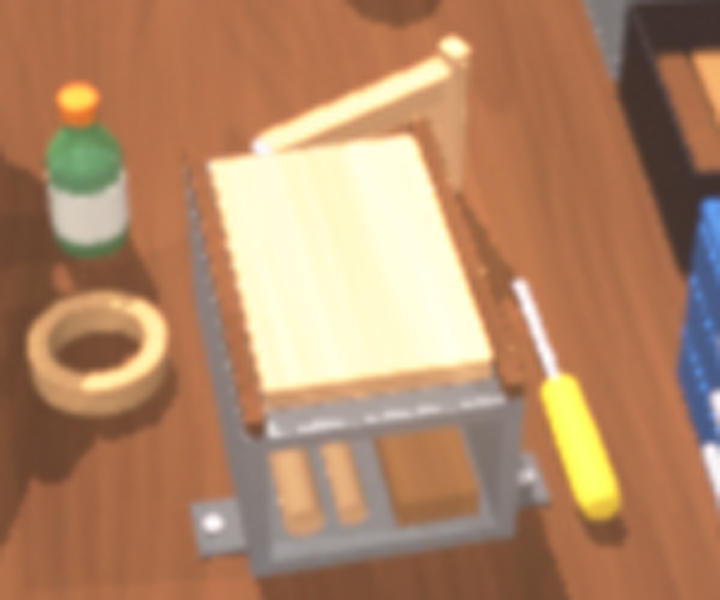

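```bash
cat > h.py <<'E'
import numpy as np, cv2
from workcell import bot
from scipy.optimize import least_squares
C={n:(np.array(bot.camera_info(n)["mtx"]),np.linalg.inv(np.array(bot.camera_info(n)["extrinsics"]))) for n in("scene","side")}
def proj(n,P):
    K,T=C[n];p=(np.c_[P,np.ones(len(P))]@T.T)[:,:3]@K.T;return p[:,:2]/p[:,2:]
def tri(a,b):
    Ps=[C[n][0]@C[n][1][:3] for n in("scene","side")]
    X=cv2.triangulatePoints(*Ps,np.array(a,float).T,np.array(b,float).T);return (X[:3]/X[3]).T
def S2W(p,P):
    c,s=np.cos(p[2]),np.sin(p[2]);P=np.atleast_2d(P)
    return np.c_[p[0]+c*P[:,0]-s*P[:,1],p[1]+s*P[:,0]+c*P[:,1],P[:,2]]
E
cat > fit.py <<'E'
from h import *
a=np.array([(322,83),(507,157),(308,385),(113,282),(402,95),(655,99),(105,450),(322,568)],float)
b=np.array([(210,163),(413,137),(491,360),(262,390),(262,145),(455,45),(258,575),(512,538)],float)
a=(a+.5)/5-.5+[170,160]; b=(b+.5)/4.8-.5+[185,160]
print(tri(a,b).round(4))
def model(p):
    f,th,bx=p[3:6]
    L=np.array([(-.065+bx,f,.138),(.065+bx,f,.138),(.065+bx,f-.2,.138),(-.065+bx,f-.2,.138),(-.025,.014,.118),(-.025+.154*np.cos(th),.014+.154*np.sin(th),.130),(-.08,-.24,0),(.08,-.24,0)])
    return S2W(p,L)
r=lambda p:np.r_[proj("scene",model(p))-a,proj("side",model(p))-b].ravel()
s=least_squares(r,[.5,.1,.1,-.02,.3,0],loss="soft_l1")
print(s.x.round(4),np.degrees(s.x[2]));print(r(s.x).reshape(2,-1,2).round(1).tolist())
g=[((78+.5)/4.8+184.5,(95+.5)/4.8+159.5)]
np.save("p.npy",s.x)
print(S2W(s.x,[[0,0,.12],[0,s.x[3]-.2,.12],[-.025,.014,.118]]))
E
python3 fit.py
```

```text
[[ 0.4759 -0.0423  0.1333]
 [ 0.607  -0.0304  0.1332]
 [ 0.624  -0.2329  0.1311]
 [ 0.4927 -0.2423  0.1328]
 [ 0.5111 -0.0076  0.1171]
 [ 0.6491  0.0662  0.1327]
 [ 0.4842 -0.2625 -0.0014]
 [ 0.6392 -0.2489 -0.0042]]
[ 0.5395 -0.0182  0.0894 -0.0236  0.4192  0.0006] 5.12235003667593
[[[-0.7, -0.1], [-1.1, 0.1], [-0.3, -1.7], [-0.6, -0.2], [0.7, 0.2], [-0.2, 0.9], [-1.3, 0.2], [-0.1, 0.5]], [[0.6, -0.2], [0.2, -0.3], [0.7, -0.9], [1.1, -0.1], [0.6, -0.8], [-0.7, -0.3], [-1.2, -0.1], [0.4, -1.2]]]
[[ 0.53952151 -0.01816925  0.12      ]
 [ 0.55948362 -0.2408591   0.12      ]
 [ 0.5133714  -0.00645723  0.118     ]]
```

Units first: shifts go in shares of 0.5 m and turns go in shares of 2 pi rad. So -0.18 m / 0.5 = -0.36, -0.144 m / 0.5 = -0.288, 32.3 degrees / 360 = 0.0897.

```bash
echo '[-0.072,-0.036,0,0.0181,0,-0.144,-0.072,0,0.0361,0,-0.216,-0.11,0,0.0542,0,-0.288,-0.148,0,0.0722,0,-0.36,-0.186,0,0.0897,0]' | python3 drive.py 40
cat > goal.py <<'E'
import sys
from h import *
from scipy.spatial.transform import Rotation as R
# own x, own y, z (TCP) mm -> shift in tool axes, mm; and turn to yaw aligned with stand
p=np.load("p.npy");o=bot.get_obs();Rt=R.from_euler("xyz",o["tcp_rot"],degrees=True)
c=S2W(p,[[0,0,0]])[0];d=o["ee_pos"]-c;cs,sn=np.cos(p[2]),np.sin(p[2])
print("t",round(o["time"],2),"own",(1000*np.array([cs*d[0]+sn*d[1],-sn*d[0]+cs*d[1],o["ee_pos"][2]])).round(1),"F",o["wrist_force"].round(1))
if len(sys.argv)>3:
    g=S2W(p,[np.array(sys.argv[1:4],float)/1000])[0]
    print("shift mm",(1000*Rt.inv().apply(g-o["ee_pos"])).round(1),"turn",round(o["tcp_rot"][2]-90-np.degrees(p[2]),1))
E
python3 goal.py 102 35 256
```

```text
time: 0.52
ee_pos: [0.3283, 0.3644, 0.256]
tcp_rot: [-180.0, 0.0, 127.1]
wrist_force: [1.3, 1.2, 0.4]
opening: 0.0253
grasp_force: 0.0
t 0.52 own [-176.3  399.9  256. ] F [1.3 1.2 0.4]
shift mm [-456.9   42.9    0. ] turn 32.0
```

In the tool's units: -0.2 m / 0.5 = -0.4, -0.16 m / 0.5 = -0.32, 32 degrees / 360 = 0.0889.

```bash
echo '[-0.08,0.008,0,0.0181,0,-0.16,0.014,0,0.0361,0,-0.24,0.022,0,0.0542,0,-0.32,0.03,0,0.0722,0,-0.4,0.038,0,0.0889,0]' | python3 drive.py; python3 goal.py 102 35 256
```

```text
time: 0.93
ee_pos: [0.465, 0.2168, 0.2561]
tcp_rot: [-180.0, -0.0, 95.0]
wrist_force: [0.5, 0.5, 0.6]
opening: 0.0001
grasp_force: 0.0
t 0.93 own [-53.3 240.6 256.1] F [0.5 0.5 0.6]
shift mm [-2.054e+02  1.556e+02  1.000e-01] turn -0.1
```

```bash
echo '[-0.064,0.048,0,0,0,-0.128,0.098,0,0,0,-0.192,0.146,0,0,0,-0.256,0.194,0,0,0,-0.32,0.242,0,0,0]' | python3 drive.py; echo '[-0.05,0.04,0,0,0,-0.09,0.068,0,0,0,-0.09,0.068,0.08,0,0,-0.09,0.068,0.14,0,0,-0.09,0.068,0.14,0,0]' | python3 drive.py;python3 goal.py 102 35 123; python3 - <<'E'
from h import *
cs=[cv2.resize(bot.camera(n)[r:r+110,c:c+160],None,fx=5,fy=5,interpolation=cv2.INTER_CUBIC) for n,r,c in(("scene",100,200),)]
cv2.imwrite("pics/c.png",cs[0])
E
```

```text
time: 1.35
ee_pos: [0.6004, 0.0687, 0.2559]
tcp_rot: [-180.0, -0.0, 95.4]
wrist_force: [-0.3, 0.5, 0.4]
opening: -0.0001
grasp_force: 0.0
time: 1.77
ee_pos: [0.6353, 0.0283, 0.1786]
tcp_rot: [-179.4, -0.0, 95.3]
wrist_force: [-0.1, -0.5, -1.0]
opening: -0.0001
grasp_force: 0.0
t 1.77 own [ 99.6  37.7 178.6] F [-0.1 -0.5 -1. ]
shift mm [-2.7  3.  55.6] turn 0.2
```

View pics/c.png

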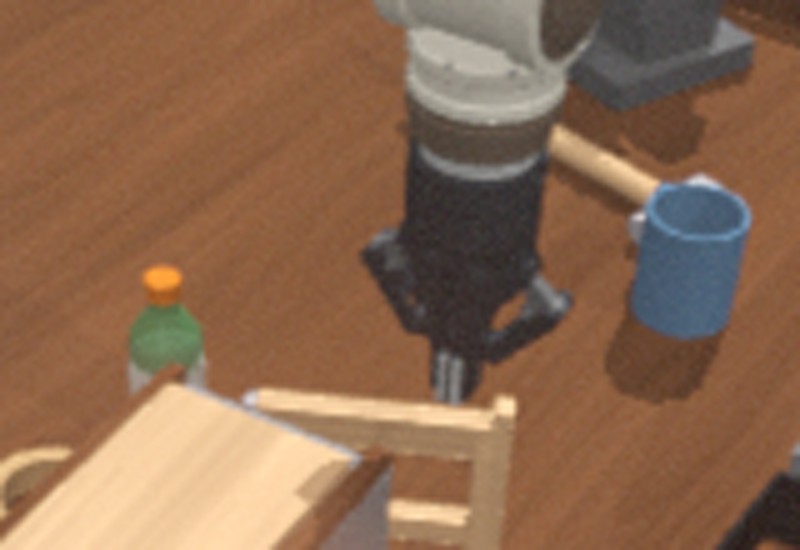

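The gripper is shut, with its tip at crop (447,398) just above the leg. The toe is at (505,405). I'll check that point by projection.

In the tool's units: 0.055 m / 0.5 = 0.11, 0.03 m / 0.5 = 0.06.

```bash
python3 - <<'E'
from h import *
p=np.load("p.npy");o=bot.get_obs()["ee_pos"]
for z in(.025,.012): print(((proj("scene",[o-[0,0,z]])-[200,100])*5+2).round())
th=p[4]
print(((proj("scene",S2W(p,[[-.025+.154*np.cos(th),.014+.154*np.sin(th),.13]]))-[200,100])*5+2).round())
E
echo '[-0.004,0.006,0.06,0,0,-0.004,0.006,0.11,0,0,-0.004,0.006,0.11,0,0]' | python3 drive.py; python3 goal.py
python3 - <<'E'
import numpy as np
for th in np.radians([24,40,57,73,90,93]):
    s,c=np.sin(th),np.cos(th);h=9+14.5*s+11*c
    print(round(np.degrees(th)),(np.array([-25+125*c+s*h,14+125*s-c*h])).round(1))
E
```

```text
[[455. 395.]]
[[457. 378.]]
[[504. 404.]]
time: 2.07
ee_pos: [0.6394, 0.0276, 0.1286]
tcp_rot: [-179.7, -0.0, 95.4]
wrist_force: [-0.9, -0.1, -0.1]
opening: 0.0003
grasp_force: 0.0
t 2.07 own [103.6  36.6 128.6] F [-0.9 -0.1 -0.1]
24 [99.3 42.1]
40 [87.9 73.9]
57 [ 65.9 104. ]
73 [ 36.5 125.9]
90 [ -1.5 139. ]
93 [ -8.7 140. ]
```

In the tool's units: 0.068 m / 0.5 = 0.136, 0.053 m / 0.5 = 0.106.

```bash
echo '[0.016,-0.008,0.006,0,0,0.044,-0.018,0.006,0,0,0.076,-0.03,0.006,0,0,0.106,-0.052,0.006,0,0,0.136,-0.074,0.006,0,0]' | python3 drive.py; python3 goal.py; echo '[0.02,-0.024,0,0,0,0.036,-0.048,0,0,0,0.044,-0.06,0,0,0]' | python3 drive.py; python3 goal.py 36 126 123
```

```text
time: 2.48
ee_pos: [0.5975, 0.0931, 0.1312]
tcp_rot: [179.8, 0.0, 95.4]
wrist_force: [1.0, -1.1, -0.4]
opening: -0.0005
grasp_force: 1.2
t 2.48 own [ 67.7 105.6 131.2] F [ 1.  -1.1 -0.4]
time: 2.73
ee_pos: [0.5649, 0.1126, 0.1313]
tcp_rot: [179.8, -0.0, 95.5]
wrist_force: [1.6, -1.2, 0.8]
opening: -0.0002
grasp_force: 0.8
t 2.73 own [ 37.  128.  131.3] F [ 1.6 -1.2  0.8]
shift mm [-2.  -1.   8.3] turn 0.3
```

In the tool's units: -0.035 m / 0.5 = -0.07, -0.03 m / 0.5 = -0.06.

```bash
echo '[0.008,-0.02,0.008,0,0,0.016,-0.04,0.012,0,0,0.022,-0.06,0.012,0,0,0.022,-0.07,0.012,0,0]' | python3 drive.py; python3 goal.py;  echo '[0,-0.01,0,0,0,0,-0.016,0,0,0,0,-0.016,0,0,0]' | python3 drive.py; python3 goal.py
```

```text
time: 3.07
ee_pos: [0.5291, 0.1193, 0.1239]
tcp_rot: [179.9, -0.0, 95.4]
wrist_force: [2.3, 1.4, 0.0]
opening: 0.0002
grasp_force: 0.9
t 3.07 own [  1.9 137.9 123.9] F [2.3 1.4 0. ]
time: 3.32
ee_pos: [0.5267, 0.1188, 0.1241]
tcp_rot: [179.3, -0.1, 95.4]
wrist_force: [26.9, 6.6, -9.7]
opening: 0.0003
grasp_force: 13.8
t 3.32 own [ -0.6 137.6 124.1] F [26.9  6.6 -9.7]
```

The force rose to 28 N at the stop, at the predicted position. I'll back off, rise and travel to behind the board.

In the tool's units: -0.11 m / 0.5 = -0.22, -0.08 m / 0.5 = -0.16.

```bash
echo '[0,0.04,0,0,0,0,0.06,0,0,0,0,0.06,-0.08,0,0,0,0.06,-0.16,0,0,0,0.06,-0.22,0,0]' | python3 drive.py; echo '[-0.08,0,0,0,0,-0.16,0,0,0,0,-0.24,-0.01,0,0,0,-0.32,-0.024,0,0,0,-0.4,-0.04,0,0,0]' | python3 drive.py;echo '[-0.08,0,0,0,0,-0.16,0,0,0,0,-0.24,0,0,0,0,-0.32,0,0,0,0,-0.38,0,0,0,0]' | python3 drive.py; python3 goal.py -3 -252 180; python3 - <<'E'
from h import *
a=bot.camera("scene")[140:280,170:330]
cv2.imwrite("pics/d.png",cv2.resize(a,None,fx=4,fy=4,interpolation=cv2.INTER_CUBIC))
E
```

```text
time: 3.73
ee_pos: [0.5515, 0.1203, 0.2354]
tcp_rot: [179.9, -0.0, 95.4]
wrist_force: [0.8, 0.7, 0.2]
opening: 0.0
grasp_force: 0.0
time: 4.15
ee_pos: [0.55, -0.0823, 0.2329]
tcp_rot: [180.0, -0.0, 95.4]
wrist_force: [1.2, 0.0, -0.4]
opening: -0.0004
grasp_force: 0.0
time: 4.57
ee_pos: [0.5677, -0.2728, 0.2326]
tcp_rot: [180.0, 0.0, 95.3]
wrist_force: [1.1, 0.4, 0.3]
opening: -0.0001
grasp_force: 0.0
t 4.57 own [   5.4 -256.1  232.6] F [1.1 0.4 0.3]
shift mm [ 4.2 -8.4 52.6] turn 0.2
```

View pics/d.png

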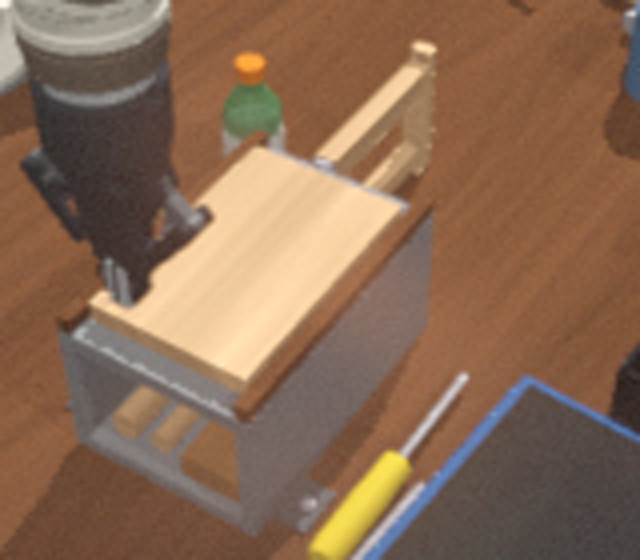

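The leg points out, with its toe top at crop (423,48). The gripper hovers high behind the board.

In the tool's units: 0.08 m / 0.5 = 0.16, 0.077 m / 0.5 = 0.154.

```bash
python3 - <<'E'
from h import *
p=np.load("p.npy")
for th in(1.571,1.52):print(th,((proj("scene",S2W(p,[[-.025+.154*np.cos(th),.014+.154*np.sin(th),.13]]))-[170,140])*4+1.5).round(1))
E
echo '[0.008,-0.016,0.06,0,0,0.008,-0.016,0.12,0,0,0.008,-0.016,0.154,0,0,0.008,-0.016,0.16,0,0,0.008,-0.016,0.16,0,0]' | python3 drive.py; python3 goal.py -3 -234 150
```

```text
1.571 [[422.1  46.6]]
1.52 [[430.1  49.6]]
time: 5.03
ee_pos: [0.5593, -0.2663, 0.1517]
tcp_rot: [-179.9, -0.1, 95.4]
wrist_force: [0.2, -0.5, 0.5]
opening: 0.0003
grasp_force: 0.0
t 5.03 own [  -2.5 -248.9  151.7] F [ 0.2 -0.5  0.5]
shift mm [14.9 -0.5  1.7] turn 0.2
```

In the tool's units: 0.05 m / 0.5 = 0.1, 0.038 m / 0.5 = 0.076.

```bash
echo '[0.016,0,0.002,0,0,0.032,0,0.002,0,0,0.052,0,0.002,0,0,0.076,0,0.002,0,0,0.1,0,0.002,0,0]' | python3 drive.py; python3 goal.py; echo '[0.028,0,0,0,0,0.056,0,0,0,0,0.084,0,0,0,0,0.112,0,0,0,0,0.14,0,0,0,0]' | python3 drive.py; python3 goal.py -3 -49 150
```

```text
time: 5.45
ee_pos: [0.5555, -0.2157, 0.1524]
tcp_rot: [179.9, 0.1, 95.4]
wrist_force: [-0.4, -2.5, 1.7]
opening: 0.0001
grasp_force: 1.1
t 5.45 own [  -1.7 -198.1  152.4] F [-0.4 -2.5  1.7]
time: 5.87
ee_pos: [0.5484, -0.1455, 0.1514]
tcp_rot: [180.0, 0.0, 95.4]
wrist_force: [-0.1, -2.0, 2.2]
opening: -0.0002
grasp_force: 1.1
t 5.87 own [  -2.5 -127.6  151.4] F [-0.1 -2.   2.2]
shift mm [78.6 -0.1  1.4] turn 0.3
```

In the tool's units: 0.064 m / 0.5 = 0.128, 0.052 m / 0.5 = 0.104.

```bash
echo '[0.026,0,0,0,0,0.052,0,0,0,0,0.078,0,0,0,0,0.104,0,0,0,0,0.128,0,0,0,0]' | python3 drive.py; python3 goal.py; echo '[0.008,0,0,0,0,0.016,0,0,0,0,0.02,0,0,0,0,0.02,0,0,0,0]' | python3 drive.py; python3 goal.py -3 -49 150;python3 - <<'E'
from h import *
cv2.imwrite("pics/e.png",cv2.resize(bot.camera("scene")[140:280,170:330],None,fx=4,fy=4,interpolation=cv2.INTER_CUBIC))
E
```

```text
time: 6.28
ee_pos: [0.5424, -0.082, 0.1511]
tcp_rot: [-180.0, -0.0, 95.4]
wrist_force: [1.9, -1.3, -1.5]
opening: 0.0001
grasp_force: 0.8
t 6.28 own [ -2.8 -63.8 151.1] F [ 1.9 -1.3 -1.5]
time: 6.62
ee_pos: [0.5416, -0.0731, 0.1511]
tcp_rot: [-180.0, -0.0, 95.4]
wrist_force: [-0.0, 0.2, -0.2]
opening: -0.0001
grasp_force: 0.0
t 6.62 own [ -2.8 -54.9 151.1] F [-0.   0.2 -0.2]
shift mm [ 5.9 -0.2  1.1] turn 0.3
```

View pics/e.png

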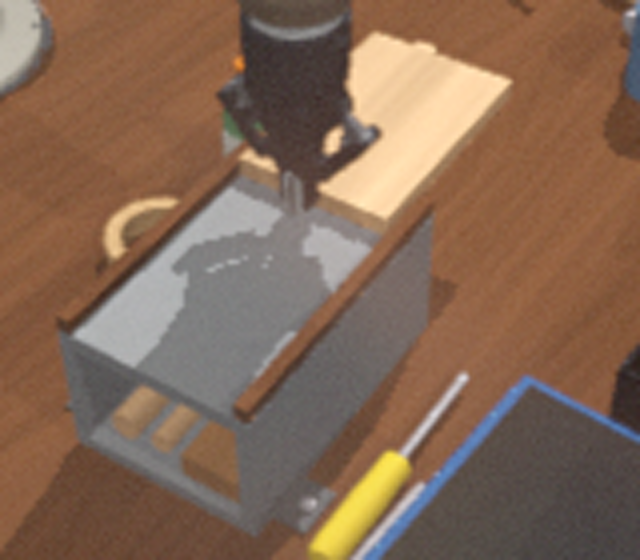

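The board lies over the leg, almost at the toe (425,47). There is no butting force yet, so I'll push the last few millimetres slowly.

In the tool's units: 0.004 m / 0.5 = 0.008, 0.003 m / 0.5 = 0.006.

```bash
echo '[0.002,0,0,0,0,0.004,0,0,0,0,0.006,0,0,0,0,0.008,0,0,0,0,0.008,0,0,0,0]' | python3 drive.py; python3 goal.py; echo '[0.002,0,0,0,0,0.004,0,0,0,0,0.006,0,0,0,0,0.006,0,0,0,0]' | python3 drive.py; python3 goal.py
```

```text
time: 7.08
ee_pos: [0.5413, -0.0694, 0.1513]
tcp_rot: [180.0, 0.0, 95.4]
wrist_force: [1.0, -0.4, -0.3]
opening: -0.0002
grasp_force: 0.4
t 7.08 own [ -2.8 -51.2 151.3] F [ 1.  -0.4 -0.3]
time: 7.42
ee_pos: [0.5417, -0.0689, 0.1517]
tcp_rot: [179.9, 0.3, 95.3]
wrist_force: [3.2, -15.2, -0.9]
opening: -0.0002
grasp_force: 7.8
t 7.42 own [ -2.3 -50.7 151.7] F [  3.2 -15.2  -0.9]
```

The board has butted, with 15 N at the expected place. I'll retreat and check.

In the tool's units: -0.1 m / 0.5 = -0.2, -0.08 m / 0.5 = -0.16.

```bash
echo '[-0.03,0,0,0,0,-0.06,0,0,0,0,-0.06,0,-0.08,0,0,-0.06,0,-0.16,0,0,-0.06,0,-0.2,0,0]' | python3 drive.py; echo '[-0.08,0,0,0,0,-0.16,0,0,0,0,-0.24,0,0,0,0,-0.3,0,0,0,0,-0.3,0,0,0,0]' | python3 drive.py; python3 - <<'E'
from h import *
a,b=[cv2.resize(bot.camera(n)[r:r+150,c:c+100],None,fx=4,fy=4,interpolation=cv2.INTER_CUBIC) for n,r,c in(("scene",135,210),("side",150,205))]
cv2.imwrite("pics/f.png",np.hstack([a,b]))
p=np.load("p.npy")
L=[[-.065,.162,.136],[.065,.162,.136],[.065,-.038,.138],[-.065,-.038,.138],[-.025,.168,.13]]
for n,o in(("scene",[210,135]),("side",[205,150])):print(n,((proj(n,S2W(p,L))-o)*4+1.5+([400,0] if n=="side" else [0,0])).round().tolist())
E
```

```text
time: 7.83
ee_pos: [0.5441, -0.0965, 0.2556]
tcp_rot: [179.8, 0.0, 95.3]
wrist_force: [1.3, 0.1, 0.8]
opening: 0.0002
grasp_force: 0.0
time: 8.25
ee_pos: [0.5578, -0.2503, 0.2502]
tcp_rot: [-180.0, 0.0, 95.1]
wrist_force: [0.8, -0.1, -0.3]
opening: -0.0001
grasp_force: 0.0
scene [[218.0, 50.0], [355.0, 99.0], [230.0, 237.0], [83.0, 176.0], [262.0, 67.0]]
side [[463.0, 37.0], [615.0, 19.0], [668.0, 165.0], [499.0, 187.0], [509.0, 33.0]]
```

View pics/f.png

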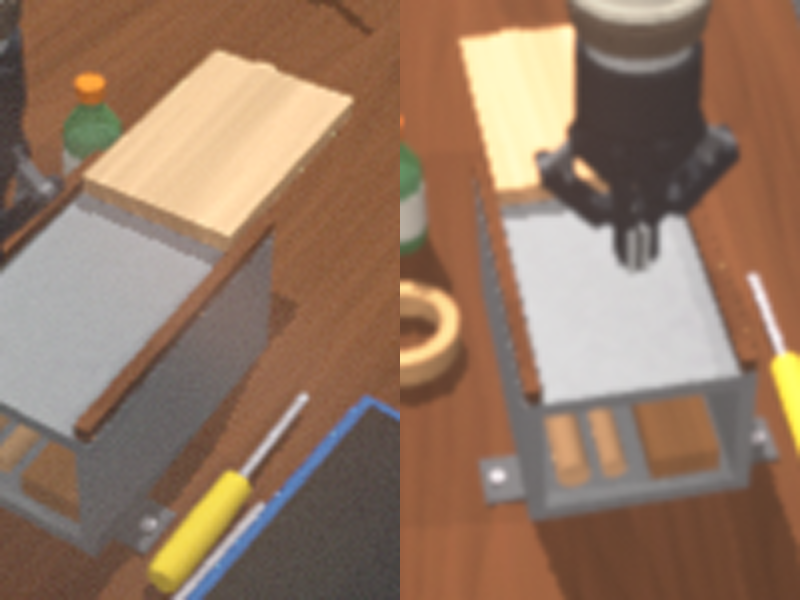

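The board's corners, scene crop (218,50), (353,99), (230,238) and (85,177), match the predicted home corners within a pixel. The board lies flat, the toe shows just past its front edge, and the glue, tape and driver are undisturbed.

```bash
python3 -c "
from workcell import bot
print(bot.job_done())"
```

```text
the job is handed in; nothing more can be done
None
```

The leg is swung out to its stop, the board lies flat over it with its front edge against the toe, and the job was handed in at about 8.3 s; glue, tape and driver looked undisturbed, and the other bystanders were not rechecked at the end.

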